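# Prop open the hood of a barrel tumbler

## Robot

A 7-joint arm with a two-finger parallel gripper is mounted at the origin on the work surface. World frame = base frame: x ahead of the robot, y to its left, z up, the work surface at z = 0. Lengths are in m, angles in rad, forces in N, time in s.
With the tool pointing down it reaches from about 0.4 to 0.85 m from the base axis. Payload 4.5 kg.
Tool frame: the origin (TCP) lies between the finger pads; the fingertips stand 11 mm ahead of it and the grasp point (between the pads) lies 8 mm behind it; z points along the fingers, y is the line along which they close (so a half turn about z gives the same grasp; the last joint's range is limited). The gripper opens to 88 mm and grips with 3 to 60 N. Pads are 18 mm wide; open, the fingers measure 123 mm over their backs; the gripper's body (75 mm by 187 mm) begins 45 mm behind the grasp point.
Start: joints at [-1.278, 0.689, -0.195, 1.565, 0.157, 0.902, -0.215], TCP at [0.16, 0.604, 0.22] pointing down, gripper open.
Joint ranges: [-3.01, 3.01], [-0.46, 2.08], [-1.47, 1.51], [0.13, 2.56], [-1, 4.14], [0.04, 2.09], [-2.66, 2.66]. Speed limits (rad/s): [2.57, 2.57, 3.14, 3.14, 3.14, 3.14, 3.14].

## Interface

Orientations are given as a 3x3 rotation matrix whose columns are the frame's x, y, z axes.
In Python, from rig import manip gives the robot as it stands.
- The arm moves only by the tool carry_out, never from a script. Its argument "deltas" is a list that holds one entry, the list of rows, each a list of 5 numbers: the finger opening in m, from 0 to 0.0881, then the shift along the tool's x, y, z in m, then the turn about the tool's z in degrees. In form: [[[jaw, tx, ty, tz, twist], ...]]. A call has 1 to 10 rows; each row is the pose to reach, as a shift and turn from the pose commanded when the call began, along the tool's axes at that moment; what a row does not reach only later rows make up. A row lasts 1/8 s, in which the tool goes at most 62.5 mm and 10.7 degrees, less where a joint would pass 70% of its speed; a pose out of reach is approached as far as the arm can. A call with a gripper value outside its range is refused whole. The fingers move at their own pace and stop on an object; the grip force is fixed at half the most. Time passes only in rows, so rows that repeat a pose let the fingers close. It gives the time, the measured TCP pose, the force, the opening and the grip force at its end, in the units of the state.
- manip.get_obs(): the state, without advancing time (a new reading comes with each control period).
- manip.grab_frame(name): name is "scene" or "top" or "wrist"; returns the picture (480x640x3 uint8, red, green, blue); there is no depth.
- manip.camera_params(name): a dict with "K" (3x3 intrinsics, pixels), "rvec" (rotation vector, rad) and "tvec" (3), from world to camera coordinates, as OpenCV has them. Camera axes: x right, y down, z forward; pixel columns grow to the right and rows downward; lengths in m; the calibration is good to about 2 mm. A picture is of the moment at which its call begins: read the wrist's pose just before it. camera_params takes no time and is no camera call; for the wrist camera it gives the pose at the moment of the call.
- manip.sign_off(): hands the job in; it is judged then, once.
Trained networks look in the newest picture that a camera, given by its name, has taken for a name from the list of things; names that differ only in an ending like _2 or _b are one class to them, and where a whole thing is asked for, a point or a joint stands for the part that bears it (a point fixed in the world has none). Each returns a list of dicts, best first, with "confidence" (0 to 1); they miss things now and then, are a little off and sometimes report something else, mostly with a low value. They report only what shows in the picture. A call takes as long as a camera call.
- manip.spot_in(query, camera): "box" ([left, top, right, bottom] in pixels, round what is visible of it).
- manip.regions_of(query, camera): "region" (480x640 bool, what is visible of it) and "box" ([left, top, right, bottom] in pixels, round what is visible of it).
The state is a dict: "clock": time; "q": joint angles; "qd": joint speeds; "effort": joint torques, N m; "position": TCP position; "orientation": TCP orientation; "ft_force": force on the tool from outside, world axes, zero at the start; "ft_torque": the same for the moment, N m; "grip_width": opening from 0.0 (shut) to 1.0 (fully open); "grip_force": force on a finger pad.
Only numpy, scipy, OpenCV 4.12 (cv2) and the standard library are available. Lean on these libraries where they do the work, as an engineer would, in place of code of your own. Each camera call takes 0.05 s, during which the arm holds its last target. There are 200 camera calls.

## Task

Open the hood of the barrel tumbler and prop it so that the barrel can be changed: raise the hood until it leans back by itself, swing the prop rod up to its stop, then ease the hood down, without letting it drop, until it rests on the rod with the rod's ball end fully home in the yellow socket. Let go, and leave the barrel and everything else on the bench where it is.

Things in the scene. Friction and masses are not known exactly. Their poses are not given: they have to be found in the camera images.
- tumbler: Barrel tumbler, fixed to the bench: dark teal sheet-steel tub 200 mm deep (x) by 250 mm long (y), rim at 95 mm. Origin on the bench under the tub's centre; -x is its front (aluminium panel with dial and red switch), +x its hinged back, -y the end with the prop rod, 35 mm outside the tub's end wall.
- hood (a joint): The hood, a 46 mm high light grey steel cover with a clear window, about 0.9 kg, hinged along the tub's back rim; turns right-handed about the tumbler's +y. 0 = closed, grows as its front rises, 1.68 rad = wide open on its back stop, just past upright. Let go beyond about 1.4 rad it leans back on the stop and stays; lower down it falls shut. Propped on the rod it stands at 0.85 rad.
- hood_hinge (a point): Point on the hood's hinge line, midway along it: (100, 0, 95) mm in the tumbler's frame; axes as the tumbler's, the hinge line runs along y.
- hood_handle (a point): Middle of the hood's black front handle: a round bar 12 mm thick and 110 mm long along the tumbler's y, its centre 42 mm in front of the hood's front face, (-242, 0, 23) mm from the hinge point with the hood closed (so 118 mm over the bench; 333 mm when wide open, when it stands above the hood). Clear space all round it. Its axes turn with the hood.
- prop_rod (a joint): The prop rod's angle: 0 = lying level along the tub's -y end, pointing to the tumbler's back (+x); grows as its free end swings up; stop at 1.062 rad. Its foot is stiff: it stays where it is left and takes about 2 N at the grip to swing. It can be swung up only when the hood is open. Seated in the socket it stands at 1.047 rad, a touch short of the stop.
- rod_pivot (a point): Centre of the rod's foot pivot, (-70, -160, 75) mm in the tumbler's frame; axes as the tumbler's; the rod swings in the tumbler's x-z plane.
- rod_grip (a point): Middle of the rod's orange sleeve (14 mm thick, 36 mm long), 130 mm from the pivot. The rod's x axis runs from foot to tip. 28 mm is free between sleeve and tub wall; the raised hood stands only about 50 mm behind the resting sleeve's middle (+x), so if the hand leans, lean it to the tumbler's front.
- rod_tip (a point): Centre of the black rubber ball (16 mm across) at the rod's free end, 165 mm from the pivot. The rod is steel, 8 mm thick.
- hood_socket (a point): Where the ball's centre lies when it is home in the yellow socket: a V-shaped metal keeper, 30 mm wide along y and about 40 mm across its mouth, on an arm outside the hood's -y end, opening downward with the hood closed; (-150, -160, 15) mm from the hinge point with the hood closed. Moves with the hood.
- barrel: Black rubber barrel, 86 mm across and 110 mm long, lying loose on two rollers inside the tub under the hood; its top is 130 mm over the bench. Origin at its centre. Leave it.
- spare_barrel: Spare black rubber barrel standing upright left of the tumbler, 86 mm across, 118 mm high; origin at its underside. Leave it.
- spool_red: Red thread spool, 48 mm across, 40 mm high, near the tumbler's front and rod end; origin at its underside. Leave it.
- spool_black: Black thread spool, 48 mm across, 40 mm high, beside the tumbler's rod end; origin at its underside. Leave it.
- bead_tray: Clear open tray of beads, 160 x 120 x 45 mm, on the left of the bench; origin at its underside. Leave it.
- pliers: Pliers with orange handles, 180 mm long, lying on the blue mat on the right. Leave it.
- awl: Awl with wooden handle, 170 mm long, lying on the blue mat. Leave it.
- spray_can: Spray can with gold cap, 52 mm across, 179 mm high, on the left; origin at its underside. Leave it.

How it is judged:
On the way, in this order (a step that is already met when the one before it is completed fails the run):
1. the hood is raised until it leans back by itself (value of joint hood above 1.4 rad), for 0.2 s.
2. the prop rod is swung up to its stop (within 0.08 rad) while the hood is up (value of joint prop_rod above 0.98 rad and value of joint hood above 1 rad), for 0.2 s.
At the end, for the whole second after the job is handed in: The hood rests still on the prop rod at its propped angle (0.79 to 0.91 rad), with the centre of the rod's ball within 6 mm of its seat in the socket and the rod above 0.95 rad (distance between rod_tip and hood_socket below 0.006 m and value of joint hood between 0.79 and 0.91 rad and value of joint prop_rod above 0.95 rad and velocity of joint hood between -0.05 and 0.05 rad/s); the robot touches nothing.
It fails at once if the hood is let drop (it comes down faster than 1.5 rad/s) (velocity of joint hood below -1.5 rad/s).
It fails at once if the barrel is moved more than 25 mm from its rollers (distance of barrel from where it was at the start of the episode above 0.025 m).
It fails at once if another thing on the bench is moved more than 30 mm (distance of any of spare_barrel, spool_red, spool_black, bead_tray, pliers, awl, spray_can from where it was at the start of the episode above 0.03 m).
It also fails if it takes over 72 s, if anything falls off the work surface, if the arm or the gripper's body presses on something with over 40 N, if the wrist force passes 120 N, or if a joint passes its speed limit or range.

## Working session

There is one attempt and no reset: what is moved stays moved. The work goes in short steps, Python scripts to look and compute and a tool call to move; the robot and the scene stay as the last step left them, time stands still between calls to the robot, and variables do not carry over. Pictures are saved under pics/ and viewed, at most 10 in all, crops included, and the job is handed in when it is done.

Besides the shell and the picture viewer there is one more tool, called after "Call:" as a command line: name --argument value ..., lists and objects as JSON in quotes. carry_out: Moves the arm, as the interface text tells. Its arguments: {"type":"object","properties":{"deltas":{"type":"array"}},"required":["deltas"]}

```bash
mkdir -p pics; ls; python3 - <<'E'
from rig import manip
import cv2,numpy as np
o=manip.get_obs();print(o)
for n in ["scene","top"]:
    im=manip.grab_frame(n);cv2.imwrite(f"pics/{n}0.png",im[:,:,::-1])
    c=manip.camera_params(n);print(n,c)
    for q in ["tumbler","hood","hood_handle","rod_grip","rod_tip","rod_pivot","hood_socket","spool_red","spool_black","spare_barrel"]:
        print(q,[(np.round(d["box"]).tolist(),round(d["confidence"],2)) for d in manip.spot_in(q,n)[:2]])
E
```

```text
pics
{'clock': 0.0, 'q': array([-1.27817729,  0.68997823, -0.1945329 ,  1.56635451,  0.15732173,
        0.90248902, -0.21508031]), 'qd': array([ 0.00265381, -0.00070757, -0.00149198,  0.00069262,  0.00014807,
       -0.001556  , -0.00118375]), 'effort': array([ 5.37148699e-04, -5.27564764e+01, -1.26654413e+00, -1.53436464e+01,
       -5.25180821e-02,  6.24381937e-03,  1.58766684e-04]), 'position': array([0.15983619, 0.60352345, 0.21921135]), 'orientation': array([[-9.66727078e-01,  2.55809781e-01, -3.34554243e-04],
       [ 2.55809963e-01,  9.66725407e-01, -1.80291546e-03],
       [-1.37781323e-04, -1.82850951e-03, -9.99998319e-01]]), 'ft_force': array([-0.08791466, -0.76237458,  0.22726298]), 'ft_torque': array([-0.02227453, -0.03862015, -0.0312659 ]), 'grip_force': 0.0, 'grip_width': 0.9997754578013923}
scene {'K': array([[566.85416738,   0.        , 308.81045101],
       [  0.        , 566.85416738, 239.67812918],
       [  0.        ,   0.        ,   1.        ]]), 'rvec': array([ 2.17510519,  0.63087576, -0.28906931]), 'tvec': array([-0.47433524, -0.11609249,  1.81026444])}
tum
[... 662 characters left out ...]
([ 2.18813939, -2.14469399,  0.09404413]), 'tvec': array([-0.02500394,  0.55138046,  1.617781  ])}
tumbler [([233.0, 178.0, 356.0, 293.0], 0.83)]
hood [([232.0, 182.0, 354.0, 290.0], 0.61), ([148.0, 196.0, 180.0, 226.0], 0.61)]
hood_handle [([232.0, 180.0, 350.0, 291.0], 0.76)]
rod_grip [([321.0, 177.0, 351.0, 235.0], 0.59)]
rod_tip [([322.0, 175.0, 352.0, 238.0], 0.71)]
rod_pivot [([115.0, 276.0, 174.0, 344.0], 0.67), ([232.0, 179.0, 357.0, 290.0], 0.57)]
hood_socket [([231.0, 182.0, 356.0, 289.0], 0.96)]
spool_red [([382.0, 234.0, 397.0, 251.0], 0.53), ([453.0, 216.0, 478.0, 277.0], 0.34)]
spool_black [([369.0, 201.0, 388.0, 218.0], 0.56)]
spare_barrel [([203.0, 255.0, 239.0, 296.0], 0.9)]
```

```bash
python3 - <<'E'
import cv2
a=cv2.imread("pics/top0.png")[150:350,190:430]
cv2.imwrite("pics/top0c.png",cv2.resize(a,None,fx=3,fy=3,interpolation=cv2.INTER_CUBIC))
a=cv2.imread("pics/scene0.png")[150:350,200:440]
cv2.imwrite("pics/scene0c.png",cv2.resize(a,None,fx=3,fy=3,interpolation=cv2.INTER_CUBIC))
E
```

```text
(no output)
```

View pics/top0c.png

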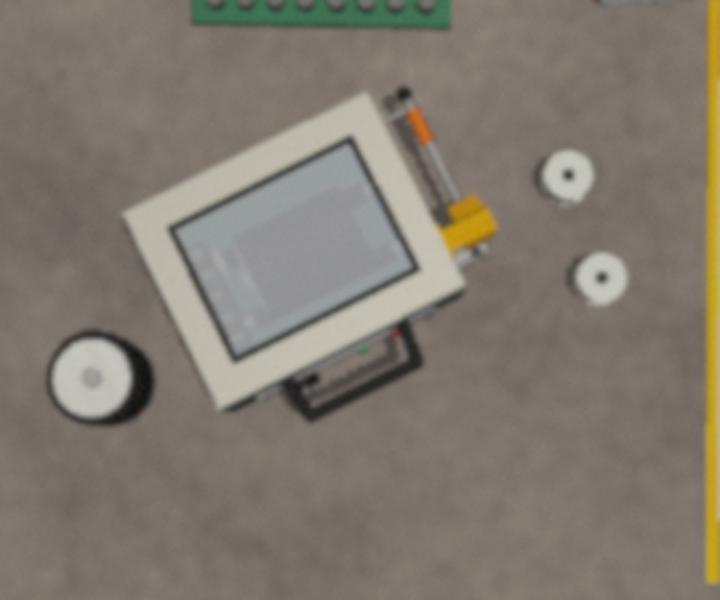

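View pics/scene0c.png

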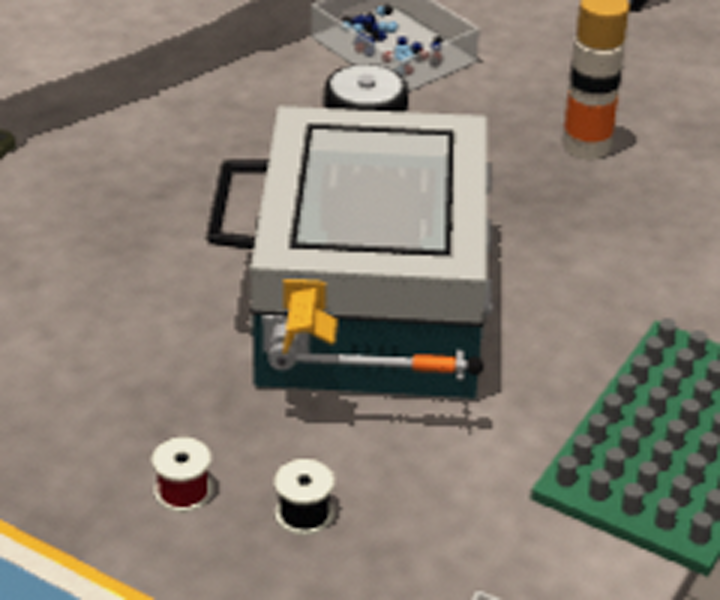

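The top view shows the hood corners at crop (464,287), (369,94), (125,214) and (220,408), the handle at the lower side and the rod on the right. The scene view agrees. I'll fit the tumbler pose to both views.

```bash
cat > h.py <<'E'
import numpy as np,cv2
from scipy.optimize import least_squares
def proj(c,P):
    return cv2.projectPoints(np.asarray(P,float).reshape(-1,1,3),c["rvec"],c["tvec"],c["K"],None)[0][:,0]
def T(p,P):
    c,s=np.cos(p[2]),np.sin(p[2]);R=np.array([[c,-s,0],[s,c,0],[0,0,1]])
    return np.asarray(P)@R.T+[p[0],p[1],0]
E
python3 - <<'E'
from h import *
from rig import manip
P=np.array([[-100,-125,141],[100,-125,141],[100,125,141],[-100,125,141],[95,-160,75],[60,-160,75],[-70,-160,75],[-142,-55,118],[-142,55,118]])/1000
top=np.array([[464,287],[369,94],[125,214],[220,408],[403,93],[420,126],[484,250],[418,360],[312,414]])/3+[190,150]
sc=np.array([[251,268],[488,280],[487,118],[278,108],[475,366],[433,363],[282,355],[214,238],[228,164]])/3+[200,150]
C=[manip.camera_params(n) for n in("top","scene")]
f=lambda p:np.r_[(proj(C[0],T(p,P))-top).ravel(),(proj(C[1],T(p,P))-sc).ravel()]
for y0 in (-3,-1.5,0,1.5):
    r=least_squares(f,[.5,0,y0],loss="soft_l1");print(r.x,r.cost)
    if r.cost<60: print(np.round(f(r.x).reshape(-1,2),1).tolist()); print(T(r.x,P))
E
```

```text
[ 0.56422882  0.0731348  -5.796799  ] 4.312792860464036
[[0.5, -0.9], [-0.7, -1.0], [-0.8, -0.5], [-0.4, 0.1], [0.2, 0.2], [-0.0, -0.1], [-0.8, -1.3], [-0.2, 0.5], [-0.6, 0.5], [-0.3, 0.3], [-0.8, 0.5], [-0.4, -0.3], [0.0, -0.3], [-0.2, 0.3], [0.1, 0.5], [-0.1, 0.3], [-0.6, -0.2], [-0.4, 0.7]]
[[ 0.53425534 -0.08411211  0.141     ]
 [ 0.7110609   0.00937476  0.141     ]
 [ 0.59420231  0.23038171  0.141     ]
 [ 0.41739675  0.13689484  0.141     ]
 [ 0.72300096 -0.02390339  0.075     ]
 [ 0.69205999 -0.04026359  0.075     ]
 [ 0.57713637 -0.10103005  0.075     ]
 [ 0.46440577 -0.04186241  0.118     ]
 [ 0.41298799  0.05538065  0.118     ]]
[0.56422883 0.0731348  0.4863863 ] 4.312792860463803
[[0.5, -0.9], [-0.7, -1.0], [-0.8, -0.5], [-0.4, 0.1], [0.2, 0.2], [-0.0, -0.1], [-0.8, -1.3], [-0.2, 0.5], [-0.6, 0.5], [-0.3, 0.3], [-0.8, 0.5], [-0.4, -0.3], [0.0, -0.3], [-0.2, 0.3], [0.1, 0.5], [-0.1, 0.3], [-0.6, -0.2], [-0.4, 0.7]]
[[ 0.53425534 -0.08411211  0.141     ]
 [ 0.7110609   0.00937476  0.141     ]
 [ 0.59420231  0.23038171  0.141     ]
 [ 0.41739675  0.13689484  0.141     ]
 [ 0.
[... 778 characters left out ...]
241  0.118     ]
 [ 0.41298799  0.05538065  0.118     ]]
[0.56422883 0.0731348  0.4863863 ] 4.312792860463843
[[0.5, -0.9], [-0.7, -1.0], [-0.8, -0.5], [-0.4, 0.1], [0.2, 0.2], [-0.0, -0.1], [-0.8, -1.3], [-0.2, 0.5], [-0.6, 0.5], [-0.3, 0.3], [-0.8, 0.5], [-0.4, -0.3], [0.0, -0.3], [-0.2, 0.3], [0.1, 0.5], [-0.1, 0.3], [-0.6, -0.2], [-0.4, 0.7]]
[[ 0.53425534 -0.08411211  0.141     ]
 [ 0.7110609   0.00937476  0.141     ]
 [ 0.59420231  0.23038171  0.141     ]
 [ 0.41739675  0.13689484  0.141     ]
 [ 0.72300096 -0.02390339  0.075     ]
 [ 0.69205999 -0.04026359  0.075     ]
 [ 0.57713637 -0.10103005  0.075     ]
 [ 0.46440577 -0.04186241  0.118     ]
 [ 0.41298799  0.05538065  0.118     ]]
```

Fit residuals are under about 1 px, with the tumbler at (0.564, 0.073) and yaw 27.9°. The handle middle is at (0.439, 0.007, 0.118). I'll move above the handle and turn so the fingers close along the tumbler's x.

Call:
carry_out --deltas '[[[0.034,-0.422,-0.506,0,47.3],[0.034,-0.422,-0.506,0,47.3],[0.034,-0.422,-0.506,0,47.3],[0.034,-0.422,-0.506,0,47.3],[0.034,-0.422,-0.506,0,47.3],[0.034,-0.422,-0.506,0,47.3],[0.034,-0.422,-0.506,0,47.3],[0.034,-0.422,-0.506,0,47.3],[0.034,-0.422,-0.506,0,47.3],[0.034,-0.422,-0.506,0,47.3]]]'

```text
clock: 2.35
position: [0.4251, 0.0361, 0.2203]
orientation: [[-0.468, 0.884, 0.001], [0.884, 0.468, 0.001], [-0.0, 0.001, -1.0]]
ft_force: [0.1, 1.1, -0.6]
grip_width: 0.388
grip_force: 0.0
```

```bash
cat >> h.py <<'E'
def rel(p_t):
    "shift in tool axes to bring TCP to tumbler point (m), + twist to given yaw"
    from rig import manip
    o=manip.get_obs();R=o["orientation"]
    return np.round(R.T@(T(POSE,[p_t])[0]-o["position"]),4)
def st():
    from rig import manip
    o=manip.get_obs();c,s=np.cos(POSE[2]),np.sin(POSE[2])
    d=o["position"]-[POSE[0],POSE[1],0]
    print("t",round(o["clock"],2),"tcp_t",np.round([c*d[0]+s*d[1],-s*d[0]+c*d[1],d[2]],4),"yaw tool y rel",np.round(np.degrees(np.arctan2(o["orientation"][1,1],o["orientation"][0,1])-POSE[2]),1),"q",np.round(o["q"],2),"F",np.round(o["ft_force"],1),"grip",round(o["grip_width"]*.0881,4),round(o["grip_force"],1))
POSE=[.5642,.0731,.4864]
E
python3 -c "
from h import *
st();print(rel([-.142,0,.15]))"
```

```text
t 2.35 tcp_t [-0.1402  0.0323  0.2203] yaw tool y rel 0.0 q [-0.16  0.44 -0.05  2.14  0.04  0.56  0.25] F [ 0.1  1.1 -0.6] grip 0.0342 0.0
[-0.0323 -0.0019  0.0703]
```

Call:
carry_out --deltas '[[[0.034,-0.032,-0.002,0.0,0],[0.034,-0.032,-0.002,0.03,0],[0.034,-0.032,-0.002,0.06,0],[0.034,-0.032,-0.002,0.06,0]]]'

```text
clock: 2.85
position: [0.4361, 0.0084, 0.1589]
orientation: [[-0.468, 0.884, -0.004], [0.884, 0.468, -0.0], [0.001, -0.003, -1.0]]
ft_force: [0.0, -0.3, 0.2]
grip_width: 0.388
grip_force: 0.0
```

```bash
python3 -c "
from h import *
from rig import manip
st();c=manip.camera_params('wrist');im=manip.grab_frame('wrist')[:,:,::-1].copy()
for q in [(-.142,-.055,.118),(-.142,0,.118),(-.142,.055,.118)]:
    u=proj(c,T(POSE,[q]))[0];print(u);cv2.circle(im,(int(u[0]),int(u[1])),4,(0,0,255),1)
cv2.imwrite('pics/w1.png',im)
"
```

```text
t 2.85 tcp_t [-0.1435  0.0027  0.1589] yaw tool y rel 0.0 q [-0.1   0.57 -0.04  2.18  0.06  0.4   0.3 ] F [ 0.  -0.3  0.2] grip 0.0342 0.0
[325.52860367 350.91266695]
[325.7275122  267.11632101]
[325.96054361 168.94465702]
```

View pics/w1.png

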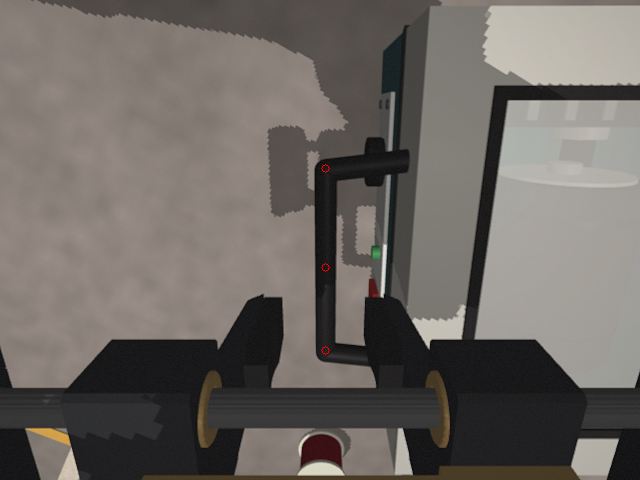

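The projected points lie on the bar (pixel 325, rows 168 to 351), so the pose is good. I'll descend and grip.

Call:
carry_out --deltas '[[[0.034,-0.002,0.001,0.025,0],[0.034,-0.002,0.001,0.049,0],[0.034,-0.002,0.001,0.049,0],[0.0,-0.002,0.001,0.049,0],[0.0,-0.002,0.001,0.049,0],[0.0,-0.002,0.001,0.049,0],[0.0,-0.002,0.001,0.049,0],[0.0,-0.002,0.001,0.049,0]]]'

```text
clock: 3.9
position: [0.4391, 0.0072, 0.1111]
orientation: [[-0.467, 0.884, 0.0], [0.884, 0.467, 0.0], [-0.0, 0.0, -1.0]]
ft_force: [-0.7, 0.2, 0.2]
grip_width: 0.006
grip_force: 0.0
```

```bash
python3 -c "
from h import *
st()
for a in np.arange(0,1.69,.06):
    print(round(a,2),np.round([-.242*np.cos(a)+.023*np.sin(a)+.242,-(.242*np.sin(a)+.023*np.cos(a)-.023)],3))
"
```

```text
t 3.9 tcp_t [-0.1413  0.0002  0.1111] yaw tool y rel 0.0 q [-0.1   0.67 -0.03  2.22  0.07  0.26  0.29] F [-0.7  0.2  0.2] grip 0.0005 0.0
0.0 [ 0. -0.]
0.06 [ 0.002 -0.014]
0.12 [ 0.004 -0.029]
0.18 [ 0.008 -0.043]
0.24 [ 0.012 -0.057]
0.3 [ 0.018 -0.07 ]
0.36 [ 0.024 -0.084]
0.42 [ 0.03  -0.097]
0.48 [ 0.038 -0.109]
0.54 [ 0.046 -0.121]
0.6 [ 0.055 -0.133]
0.66 [ 0.065 -0.144]
0.72 [ 0.075 -0.154]
0.78 [ 0.086 -0.164]
0.84 [ 0.098 -0.173]
0.9 [ 0.11  -0.181]
0.96 [ 0.122 -0.188]
1.02 [ 0.135 -0.195]
1.08 [ 0.148 -0.201]
1.14 [ 0.162 -0.206]
1.2 [ 0.176 -0.211]
1.26 [ 0.19  -0.214]
1.32 [ 0.204 -0.217]
1.38 [ 0.219 -0.219]
1.44 [ 0.233 -0.22 ]
1.5 [ 0.248 -0.22 ]
1.56 [ 0.262 -0.219]
1.62 [ 0.277 -0.218]
1.68 [ 0.291 -0.215]
```

The fingers shut on nothing, so I need to look.

```bash
python3 -c "
from h import *
from rig import manip
for n in ('scene','wrist'):
    c=manip.camera_params(n);im=manip.grab_frame(n)[:,:,::-1].copy()
    o=manip.get_obs();print(n,[proj(c,[o['position']-o['orientation'][:,2]*k])[0] for k in (-.011,0,.008)],proj(c,T(POSE,[(-.142,0,.118)])))
    if n=='scene': im=cv2.resize(im[170:300,220:380],None,fx=5,fy=4.5)
    cv2.imwrite('pics/%s2.png'%n,im)
a=cv2.imread('pics/scene2.png');b=cv2.imread('pics/wrist2.png')
cv2.imwrite('pics/c2.png',np.hstack([cv2.resize(a,(400,300)),cv2.resize(b,(400,300))]))
"
```

```text
scene [array([273.6728998 , 222.10132047]), array([273.55631705, 218.92278513]), array([273.47088238, 216.59347761])] [[273.24602953 216.94340793]]
wrist [array([322.82816719, 285.48712072]), array([322.8212182 , 295.75196035]), array([322.81564249, 303.9882271 ])] [[321.49356493 303.49608299]]
```

View pics/c2.png

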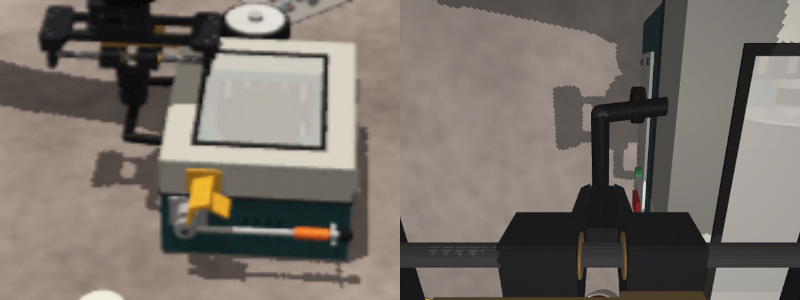

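```bash
python3 -c "
import cv2,numpy as np
b=cv2.imread('pics/wrist2.png')[120:440,200:480];s=cv2.imread('pics/scene2.png')[0:585,0:400]
cv2.imwrite('pics/c3.png',np.hstack([cv2.resize(s,(330,480)),cv2.resize(b,(420,480),interpolation=cv2.INTER_CUBIC)]))
"
```

```text
(no output)
```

View pics/c3.png

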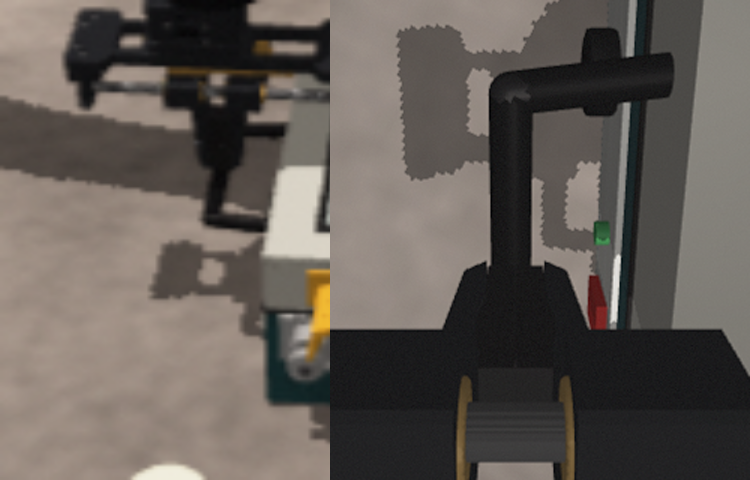

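The wrist picture shows the bar between the fingers (crop columns 490-545). The opening reading contradicts it, so I'll hold a moment and re-read.

Call:
carry_out --deltas '[[[0.0,0,0,0,0],[0.0,0,0,0,0],[0.0,0,0,-0.005,0],[0.0,0,0,-0.01,0],[0.0,0,0,-0.01,0]]]'

```text
clock: 4.62
position: [0.4395, 0.0073, 0.1215]
orientation: [[-0.467, 0.884, 0.001], [0.884, 0.467, 0.0], [-0.0, 0.001, -1.0]]
ft_force: [0.3, 0.3, -0.4]
grip_width: 0.006
grip_force: 0.0
```

```bash
python3 -c "
from h import *
from rig import manip
st()
c=manip.camera_params('scene');im=manip.grab_frame('scene')[:,:,::-1]
cv2.imwrite('pics/s3.png',im)
w=manip.grab_frame('wrist')[:,:,::-1];cv2.imwrite('pics/w3.png',w)
a=cv2.resize(im[170:290,230:370],(420,360),interpolation=cv2.INTER_CUBIC)
cv2.imwrite('pics/c4.png',np.hstack([a,cv2.resize(w[60:420,180:560],(380,360))]))
"
```

```text
t 4.62 tcp_t [-1.410e-01  1.000e-04  1.215e-01] yaw tool y rel -0.0 q [-0.1   0.64 -0.03  2.21  0.07  0.29  0.29] F [ 0.3  0.3 -0.4] grip 0.0005 0.0
```

View pics/c4.png

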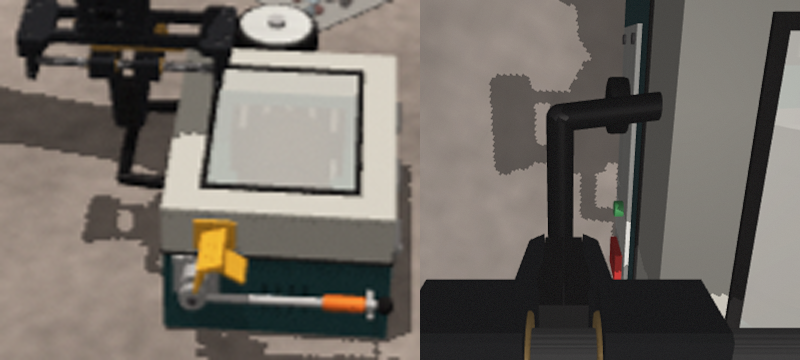

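```bash
python3 -c "
from h import *
from rig import manip
c=manip.camera_params('wrist');o=manip.get_obs();R=o['orientation'];p=o['position']
print(R.T@(cv2.Rodrigues(c['rvec'])[0].T@-c['tvec']-p), (R.T@cv2.Rodrigues(c['rvec'])[0].T).round(2))
for x in (-.009,.009):
  for z in (-.03,-.02,-.01,0,.011): print(x,z,*[proj(c,[p+R@[x,y,z]])[0].round(0) for y in (-.0345,-.017,.017,.0345)])
"
```

```text
[ 8.30040884e-02  4.96179982e-05 -1.63969470e-01] [[ 0.   -0.95 -0.32]
 [ 1.   -0.    0.  ]
 [-0.   -0.32  0.95]]
-0.009 -0.03 [236. 351.] [280. 351.] [366. 351.] [410. 351.]
-0.009 -0.02 [241. 337.] [283. 337.] [363. 337.] [405. 337.]
-0.009 -0.01 [245. 324.] [285. 324.] [361. 324.] [400. 324.]
-0.009 0 [249. 313.] [287. 313.] [359. 313.] [396. 313.]
-0.009 0.011 [253. 302.] [289. 302.] [357. 302.] [392. 302.]
0.009 -0.03 [233. 310.] [278. 310.] [367. 310.] [413. 310.]
0.009 -0.02 [238. 298.] [281. 298.] [365. 298.] [408. 298.]
0.009 -0.01 [243. 288.] [283. 288.] [362. 288.] [403. 288.]
0.009 0 [247. 278.] [286. 278.] [360. 278.] [399. 278.]
0.009 0.011 [251. 269.] [288. 269.] [358. 269.] [395. 269.]
```

View pics/w3.png

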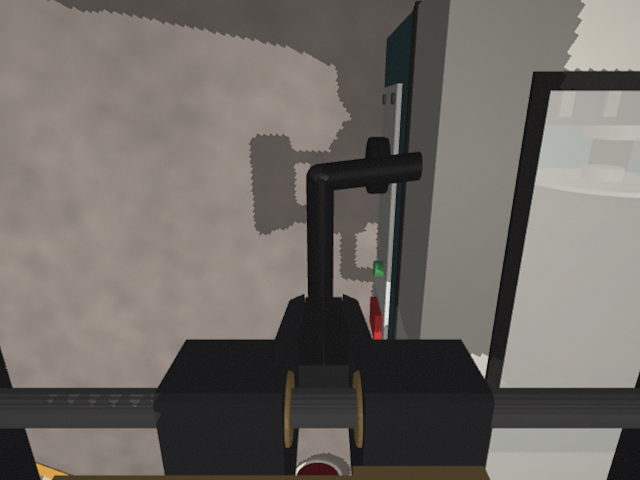

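```bash
python3 -c "
import cv2,numpy as np
f=lambda n:cv2.resize(np.clip((cv2.imread(n)[250:410,220:420].astype(float)/255)**.4*255,0,255).astype('uint8'),(400,320),interpolation=cv2.INTER_CUBIC)
cv2.imwrite('pics/c5.png',np.vstack([np.hstack([f('pics/w1.png'),f('pics/w3.png')])]))
"
```

```text
(no output)
```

View pics/c5.png

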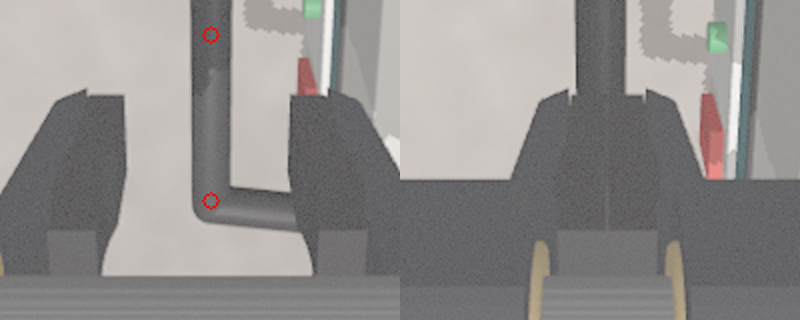

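Brightened, it is clear that the fingers shut fully above the bar. From the tip row (297), the gap scale and the scene view, the real fingertips stand about 18 mm behind the reported TCP, so the tool is about 29 mm shorter than stated. I'll reopen, go 37 mm lower and close.

Call:
carry_out --deltas '[[[0.028,0,-0.001,0,0],[0.028,0,-0.001,0,0],[0.028,0,-0.001,0.02,0],[0.028,0,-0.001,0.038,0],[0.028,0,-0.001,0.038,0],[0.0,0,-0.001,0.038,0],[0.0,0,-0.001,0.038,0],[0.0,0,-0.001,0.038,0],[0.0,0,-0.001,0.038,0]]]'

```text
clock: 5.85
position: [0.4381, 0.0066, 0.0835]
orientation: [[-0.467, 0.884, 0.0], [0.884, 0.467, -0.0], [-0.0, 0.0, -1.0]]
ft_force: [-2.0, -0.6, 6.4]
grip_width: 0.123
grip_force: 30.1
```

```bash
python3 -c "
from h import *
st()"
```

```text
t 5.85 tcp_t [-1.426e-01  1.000e-04  8.350e-02] yaw tool y rel -0.0 q [-0.11  0.73 -0.02  2.24  0.08  0.18  0.29] F [-2.  -0.6  6.4] grip 0.0109 30.1
```

Gripped at 30 N. Next I'll raise along the arc.

Call:
carry_out --deltas '[[[0.0,0,0.002,-0.014,0],[0.0,0,0.004,-0.029,0],[0.0,0,0.008,-0.043,0],[0.0,0,0.012,-0.057,0],[0.0,0,0.018,-0.07,0],[0.0,0,0.024,-0.084,0],[0.0,0,0.03,-0.097,0],[0.0,0,0.038,-0.109,0],[0.0,0,0.046,-0.121,0],[0.0,0,0.055,-0.133,0]]]'

```text
clock: 7.1
position: [0.484, 0.0309, 0.2154]
orientation: [[-0.467, 0.884, -0.006], [0.884, 0.467, -0.002], [0.001, -0.007, -1.0]]
ft_force: [-3.1, -3.5, -2.8]
grip_width: 0.124
grip_force: 30.0
```

```bash
python3 -c "
from h import *
st()"
```

```text
t 7.1 tcp_t [-9.060e-02  2.000e-04  2.154e-01] yaw tool y rel -0.1 q [-0.13  0.52 -0.05  1.98  0.04  0.65  0.28] F [-3.1 -3.5 -2.8] grip 0.011 30.0
```

Call:
carry_out --deltas '[[[0.0,0,0.02,-0.021,0],[0.0,0,0.043,-0.04,0],[0.0,0,0.067,-0.055,0],[0.0,0,0.093,-0.068,0],[0.0,0,0.121,-0.078,0],[0.0,0,0.149,-0.084,0],[0.0,0,0.178,-0.087,0],[0.0,0,0.207,-0.086,0],[0.0,0,0.229,-0.083,0],[0.0,0,0.229,-0.083,0]]]'

```text
clock: 8.35
position: [0.6912, 0.1405, 0.299]
orientation: [[-0.468, 0.884, 0.003], [0.884, 0.468, 0.001], [-0.001, 0.003, -1.0]]
ft_force: [2.5, -1.1, 2.1]
grip_width: 0.122
grip_force: 30.3
```

```bash
python3 -c "
from h import *
st()"
```

```text
t 8.35 tcp_t [1.438e-01 2.000e-04 2.990e-01] yaw tool y rel 0.0 q [-0.25  0.74 -0.03  1.19  0.02  1.21  0.21] F [ 2.5 -1.1  2.1] grip 0.0108 30.3
```

The hood is at about 1.66 rad. I'll release, rise, then go over to above the rod's sleeve while turning −90°.

Call:
carry_out --deltas '[[[0.034,0,0,0,0],[0.034,0,0,0,0],[0.034,0,0,0,0],[0.034,0,0,-0.03,0],[0.034,0,0,-0.065,0],[0.034,0,0,-0.075,0],[0.034,-0.04,-0.02,-0.075,-10],[0.034,-0.08,-0.05,-0.075,-20],[0.034,-0.12,-0.07,-0.075,-30],[0.034,-0.16,-0.091,-0.075,-40]]]'

```text
clock: 9.6
position: [0.6826, -0.0458, 0.3728]
orientation: [[-0.929, 0.371, -0.002], [0.371, 0.929, -0.0], [0.002, -0.001, -1.0]]
ft_force: [0.3, -0.4, 0.7]
grip_width: 0.386
grip_force: 0.0
```

Call:
carry_out --deltas '[[[0.034,0,0,0,-10],[0.034,0,0,0,-20],[0.034,0,0,0,-30],[0.034,0,0,0,-40],[0.026,0,0,0,-50],[0.026,0,0,0,-50]]]'

```text
clock: 10.35
position: [0.6829, -0.0445, 0.3728]
orientation: [[-0.885, -0.466, -0.002], [-0.466, 0.885, 0.0], [0.002, 0.001, -1.0]]
ft_force: [0.4, -0.0, -0.5]
grip_width: 0.295
grip_force: 0.0
```

```bash
python3 -c "
from h import *
from rig import manip
st();print(rel([.053,-.16,.044]))
c=manip.camera_params('scene');im=manip.grab_frame('scene')[:,:,::-1].copy()
a=cv2.resize(im[130:300,230:400],(400,400),interpolation=cv2.INTER_CUBIC)
c=manip.camera_params('wrist');w=manip.grab_frame('wrist')[:,:,::-1].copy()
for q in [(.06,-.16,.075),(.095,-.16,.075),(-.07,-.16,.075)]:
    u=proj(c,T(POSE,[q]))[0];print(u);cv2.circle(w,(int(u[0]),int(u[1])),5,(0,0,255),1)
cv2.imwrite('pics/c6.png',np.hstack([a,cv2.resize(w,(400,400))]))
"
```

```text
t 10.35 tcp_t [ 0.05   -0.1595  0.3728] yaw tool y rel 89.9 q [ 0.18  0.68 -0.42  1.11  0.26  1.4   1.86] F [ 0.4 -0.  -0.5] grip 0.026 0.0
[-0.0036 -0.001   0.3288]
[322.72660663 189.2323449 ]
[322.8222374  217.65197821]
[322.32748865  70.62212722]
```

View pics/c6.png

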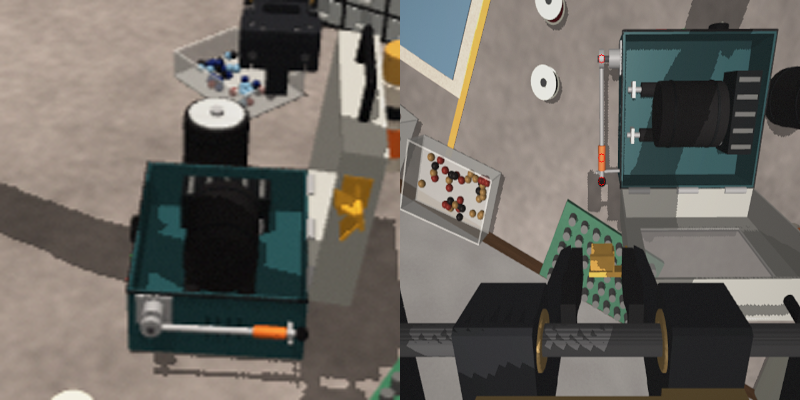

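The hood stands open, and the projected rod points lie on the orange sleeve and the rod. I'll descend.

Call:
carry_out --deltas '[[[0.026,-0.002,-0.001,0.03,0],[0.026,-0.002,-0.001,0.07,0],[0.026,-0.002,-0.001,0.11,0],[0.026,-0.002,-0.001,0.15,0],[0.026,-0.002,-0.001,0.18,0],[0.026,-0.002,-0.001,0.21,0],[0.026,-0.002,-0.001,0.24,0],[0.026,-0.002,-0.001,0.26,0],[0.026,-0.002,-0.001,0.26,0]]]'

```text
clock: 11.58
position: [0.6847, -0.0444, 0.1125]
orientation: [[-0.884, -0.467, -0.003], [-0.467, 0.884, -0.0], [0.003, 0.001, -1.0]]
ft_force: [0.1, -0.2, 0.9]
grip_width: 0.295
grip_force: 0.0
```

```bash
python3 -c "
from h import *
st();print(rel([.052,-.16,.044]))
for a in np.arange(0,1.07,.1): print(round(a,2),np.round([.122*(1-np.cos(a)),-.122*np.sin(a)],3))"
```

```text
t 11.57 tcp_t [ 0.0516 -0.1602  0.1125] yaw tool y rel 90.0 q [ 0.18  0.91 -0.36  1.44  0.38  0.86  1.75] F [ 0.1 -0.2  0.9] grip 0.026 0.0
[-0.0006  0.0002  0.0685]
0.0 [ 0. -0.]
0.1 [ 0.001 -0.012]
0.2 [ 0.002 -0.024]
0.3 [ 0.005 -0.036]
0.4 [ 0.01  -0.048]
0.5 [ 0.015 -0.058]
0.6 [ 0.021 -0.069]
0.7 [ 0.029 -0.079]
0.8 [ 0.037 -0.088]
0.9 [ 0.046 -0.096]
1.0 [ 0.056 -0.103]
```

Call:
carry_out --deltas '[[[0.026,0,0,0.03,0],[0.026,0,0,0.055,0],[0.026,0,0,0.068,0],[0.026,0,0,0.068,0],[0.0,0,0,0.068,0],[0.0,0,0,0.068,0],[0.0,0,0,0.068,0],[0.0,0,0,0.068,0]]]'

```text
clock: 12.58
position: [0.6865, -0.0434, 0.0465]
orientation: [[-0.884, -0.468, 0.001], [-0.468, 0.884, 0.001], [-0.002, 0.0, -1.0]]
ft_force: [0.7, 3.0, 0.9]
grip_width: 0.149
grip_force: 30.0
```

```bash
python3 -c "
from h import *
st()"
```

```text
t 12.57 tcp_t [ 0.0536 -0.1601  0.0465] yaw tool y rel 90.0 q [ 0.16  1.   -0.33  1.47  0.41  0.74  1.72] F [0.7 3.  0.9] grip 0.0131 30.0
```

Sleeve gripped (13 mm). Now I'll swing it up along the arc.

Call:
carry_out --deltas '[[[0.0,0.001,0,-0.012,0],[0.0,0.002,0,-0.024,0],[0.0,0.005,0,-0.036,0],[0.0,0.01,0,-0.048,0],[0.0,0.015,0,-0.059,0],[0.0,0.021,0,-0.07,0],[0.0,0.029,0,-0.079,0],[0.0,0.037,0,-0.088,0],[0.0,0.046,0,-0.096,0],[0.0,0.046,0,-0.096,0]]]'

```text
clock: 13.82
position: [0.6439, -0.066, 0.1429]
orientation: [[-0.884, -0.467, -0.001], [-0.467, 0.884, 0.0], [0.001, 0.001, -1.0]]
ft_force: [-3.3, 4.9, -0.8]
grip_width: 0.149
grip_force: 30.0
```

```bash
python3 -c "
from h import *
st()"
```

```text
t 13.82 tcp_t [ 0.0054 -0.1602  0.1429] yaw tool y rel 90.0 q [ 0.23  0.83 -0.38  1.56  0.37  0.83  1.77] F [-3.3  4.9 -0.8] grip 0.0131 30.0
```

Call:
carry_out --deltas '[[[0.0,0.006,0,-0.004,0],[0.0,0.012,0,-0.008,0],[0.0,0.017,0,-0.011,0],[0.0,0.019,0,-0.012,0],[0.0,0.019,0,-0.012,0],[0.0,0.019,0,-0.012,0]]]'

```text
clock: 14.58
position: [0.6284, -0.0743, 0.1549]
orientation: [[-0.884, -0.468, 0.001], [-0.468, 0.884, 0.001], [-0.001, 0.0, -1.0]]
ft_force: [-1.4, 4.6, -1.1]
grip_width: 0.142
grip_force: 30.0
```

```bash
python3 -c "
from h import *
st()
from rig import manip
im=manip.grab_frame('scene')[:,:,::-1].copy();c=manip.camera_params('scene')
for a in (.98,1.06): print(a,proj(c,T(POSE,[(-.07+r*np.cos(a),-.16,.075+r*np.sin(a)) for r in (.13,.165)])))
cv2.imwrite('pics/s7.png',im)
h=cv2.cvtColor(im[:,:,::-1].copy(),cv2.COLOR_RGB2HSV);m=cv2.inRange(h,(5,170,120),(13,255,255));m[:, :250]=0;m[:,360:]=0
n,l,s,ce=cv2.connectedComponentsWithStats(m);print(s[1:],ce[1:])"
```

```text
t 14.57 tcp_t [-0.0122 -0.1603  0.1549] yaw tool y rel 90.0 q [ 0.25  0.79 -0.38  1.6   0.37  0.82  1.78] F [-1.4  4.6 -1.1] grip 0.0125 30.0
0.98 [[323.06018948 237.43097226]
 [331.42233829 228.46266722]]
1.06 [[319.49876712 235.49855687]
 [326.85880322 225.94938081]]
[[359 381   1   1   1]
 [357 405   2   3   3]
 [300 441   3   3   4]
 [336 447   1   1   1]
 [292 471   1   1   1]
 [277 472   1   1   1]
 [276 474   1   1   1]] [[359.         381.        ]
 [357.33333333 406.        ]
 [301.         441.75      ]
 [336.         447.        ]
 [292.         471.        ]
 [277.         472.        ]
 [276.         474.        ]]
```

Call:
carry_out --deltas '[[[0.034,0,0,0,0],[0.034,0,0,0,0],[0.034,0,0,0,0],[0.034,0,0,-0.03,0],[0.034,0,0,-0.07,0],[0.034,0,0,-0.12,0],[0.034,0,0,-0.17,0],[0.034,0,0,-0.22,0],[0.034,0,0,-0.22,0]]]'

```text
clock: 15.75
position: [0.6306, -0.075, 0.3788]
orientation: [[-0.884, -0.466, 0.01], [-0.466, 0.885, -0.001], [-0.008, -0.005, -1.0]]
ft_force: [-0.0, -0.5, -0.3]
grip_width: 0.384
grip_force: 0.0
```

```bash
python3 -c "
from h import *
st()
from rig import manip
for n in ('wrist','scene','top'):
    im=manip.grab_frame(n);c=manip.camera_params(n)
    h=cv2.cvtColor(im,cv2.COLOR_RGB2HSV);m=cv2.inRange(h,(3,150,90),(13,255,255))
    N,l,s,ce=cv2.connectedComponentsWithStats(m)
    for a in (.95,1.0,1.06): print(n,a,proj(c,T(POSE,[(-.07+r*np.cos(a),-.16,.075+r*np.sin(a)) for r in (.13,.165)])).round(1).tolist())
    print([(s[i].tolist(),ce[i].round(1).tolist()) for i in range(1,N) if s[i][4]>15])
"
```

```text
t 15.75 tcp_t [-0.0105 -0.162   0.3788] yaw tool y rel 89.9 q [ 0.28  0.59 -0.45  1.29  0.25  1.31  1.89] F [-0.  -0.5 -0.3] grip 0.0338 0.0
wrist 0.95 [[325.7, 217.8], [325.8, 248.4]]
wrist 1.0 [[325.7, 213.3], [325.9, 242.9]]
wrist 1.06 [[325.8, 207.4], [325.9, 235.6]]
[([320, 188, 14, 34, 405], [326.5, 203.3]), ([139, 253, 11, 6, 19], [144.7, 256.0]), ([105, 271, 8, 7, 19], [108.7, 274.7]), ([612, 308, 28, 29, 519], [627.8, 319.6])]
scene 0.95 [[324.3, 238.2], [333.1, 229.5]]
scene 1.0 [[322.2, 236.9], [330.3, 227.8]]
scene 1.06 [[319.5, 235.5], [326.9, 225.9]]
[([395, 183, 11, 14, 109], [399.7, 189.9]), ([315, 230, 11, 13, 68], [319.7, 235.8]), ([166, 349, 52, 29, 469], [192.6, 365.2])]
top 0.95 [[339.5, 202.5], [336.3, 193.8]]
top 1.0 [[340.4, 204.0], [337.5, 195.8]]
top 1.06 [[341.6, 206.0], [339.0, 198.3]]
[([397, 140, 7, 5, 19], [399.6, 141.8]), ([168, 210, 10, 14, 51], [174.1, 217.8]), ([456, 234, 22, 40, 200], [464.4, 253.6])]
```

The rod stands at its stop (the sleeve pixel matches 1.06 rad in both views). Back to the handle, twisting +90°.

Call:
carry_out --deltas '[[[0.034,-0.04,0.04,0,10],[0.034,-0.08,0.08,0,20],[0.034,-0.12,0.12,0,30],[0.034,-0.16,0.16,0,40],[0.034,-0.16,0.16,0,50],[0.034,-0.16,0.16,0,60],[0.034,-0.16,0.16,0,70],[0.034,-0.16,0.16,0,80],[0.034,-0.16,0.16,0,90],[0.034,-0.16,0.16,0,90]]]'

```text
clock: 17.15
position: [0.6944, 0.1411, 0.3721]
orientation: [[-0.469, 0.883, -0.003], [0.883, 0.469, -0.002], [-0.0, -0.004, -1.0]]
ft_force: [0.6, 0.7, 0.5]
grip_width: 0.383
grip_force: 0.0
```

```bash
python3 -c "
from h import *
from rig import manip
st();print(rel([.149,0,.297]))
c=manip.camera_params('wrist');w=manip.grab_frame('wrist')[:,:,::-1].copy()
for q in [(.149,.055,.333),(.149,0,.333)]:
    u=proj(c,T(POSE,[q]))[0];print(u);cv2.circle(w,(int(u[0]),int(u[1])),5,(0,0,255),1)
cv2.imwrite('pics/w8.png',w)
g=w.max(2);u=proj(c,T(POSE,[(.149,.03,.333)]))[0];print(u,(g[int(u[1]),220:440]).tolist())
"
```

```text
t 17.15 tcp_t [ 0.1469 -0.0008  0.3721] yaw tool y rel 0.1 q [-0.25  0.71 -0.03  1.02  0.02  1.41  0.21] F [0.6 0.7 0.5] grip 0.0338 0.0
[0.0008 0.0024 0.0751]
[327.47198581 162.52623707]
[326.96337497 262.47671899]
[327.2301947  210.04220766] [39, 39, 37, 39, 36, 39, 34, 34, 32, 30, 29, 28, 28, 30, 26, 24, 31, 33, 31, 31, 32, 30, 42, 65, 70, 70, 69, 69, 71, 69, 72, 68, 85, 123, 135, 136, 136, 134, 136, 134, 135, 136, 135, 135, 137, 136, 137, 137, 136, 137, 137, 136, 137, 136, 137, 136, 135, 136, 136, 135, 136, 133, 114, 180, 242, 236, 236, 235, 235, 235, 234, 235, 237, 234, 200, 148, 152, 153, 152, 153, 153, 153, 154, 154, 152, 153, 153, 153, 153, 152, 154, 154, 154, 154, 156, 136, 41, 23, 26, 21, 27, 26, 30, 29, 28, 31, 32, 36, 40, 35, 35, 28, 30, 29, 30, 26, 22, 35, 104, 160, 156, 154, 154, 155, 154, 154, 154, 155, 154, 154, 154, 155, 154, 153, 155, 156, 150, 129, 108, 108, 109, 107, 107, 105, 107, 108, 108, 107, 106, 108, 110, 109, 108, 108, 107, 138, 172, 169, 168, 166, 164, 166, 167, 165, 168, 166, 168, 169, 168, 168, 169, 171, 159, 101, 57, 93, 142, 156, 153, 152, 154, 153, 154, 154, 153, 152, 154, 154, 154, 154, 156, 154, 155, 154, 153, 153, 151, 152, 155, 157, 156, 156, 158, 154, 152, 149, 151, 150, 152, 151, 131, 64, 60, 60, 59, 59, 55, 62, 80, 90]
```

The bar is where predicted (columns 316-337 against 327). Descend and grip.

Call:
carry_out --deltas '[[[0.034,0,0.002,0.03,0],[0.034,0,0.002,0.06,0],[0.034,0,0.002,0.075,0],[0.034,0,0.002,0.075,0],[0.0,0,0.002,0.075,0],[0.0,0,0.002,0.075,0],[0.0,0,0.002,0.075,0],[0.0,0,0.002,0.075,0]]]'

```text
clock: 18.2
position: [0.696, 0.1418, 0.3002]
orientation: [[-0.467, 0.884, -0.001], [0.884, 0.467, -0.001], [-0.0, -0.001, -1.0]]
ft_force: [-4.4, -3.1, 6.7]
grip_width: 0.119
grip_force: 30.0
```

```bash
python3 -c "
from h import *
st()
f=lambda a:np.array([-.242*np.cos(a)+.023*np.sin(a),-(.242*np.sin(a)+.023*np.cos(a))])
for a in np.arange(1.66,.79,-.05): print(round(a,2),np.round(f(a)-f(1.68),4))"
```

```text
t 18.2 tcp_t [ 0.1486 -0.0009  0.3002] yaw tool y rel -0.0 q [-0.25  0.75 -0.04  1.16  0.03  1.24  0.2 ] F [-4.4 -3.1  6.7] grip 0.0105 30.0
1.66 [-0.0048 -0.0009]
1.61 [-0.0168 -0.0029]
1.56 [-0.0289 -0.0042]
1.51 [-0.041  -0.0049]
1.46 [-0.0531 -0.005 ]
1.41 [-0.0653 -0.0045]
1.36 [-0.0774 -0.0034]
1.31 [-0.0894 -0.0017]
1.26 [-0.1013  0.0006]
1.21 [-0.1131  0.0035]
1.16 [-0.1248  0.007 ]
1.11 [-0.1362  0.0111]
1.06 [-0.1475  0.0157]
1.01 [-0.1585  0.0209]
0.96 [-0.1692  0.0266]
0.91 [-0.1796  0.0329]
0.86 [-0.1897  0.0396]
0.81 [-0.1994  0.0469]
```

Call:
carry_out --deltas '[[[0.0,0,-0.005,-0.001,0],[0.0,0,-0.017,-0.003,0],[0.0,0,-0.029,-0.004,0],[0.0,0,-0.041,-0.005,0],[0.0,0,-0.053,-0.005,0],[0.0,0,-0.065,-0.0045,0],[0.0,0,-0.077,-0.0035,0],[0.0,0,-0.089,-0.0015,0],[0.0,0,-0.101,0.0005,0],[0.0,0,-0.113,0.0035,0]]]'

```text
clock: 19.45
position: [0.598, 0.0901, 0.2964]
orientation: [[-0.468, 0.884, 0.004], [0.884, 0.468, 0.002], [-0.001, 0.005, -1.0]]
ft_force: [0.7, 0.6, 1.7]
grip_width: 0.121
grip_force: 30.0
```

```bash
python3 -c "
from h import *
st()"
```

```text
t 19.45 tcp_t [ 0.0379 -0.0008  0.2964] yaw tool y rel 0.0 q [-0.19  0.58 -0.05  1.54  0.03  1.02  0.23] F [0.7 0.6 1.7] grip 0.0107 30.0
```

Call:
carry_out --deltas '[[[0.0,0,-0.012,0.0035,0],[0.0,0,-0.023,0.0075,0],[0.0,0,-0.034,0.012,0],[0.0,0,-0.045,0.0175,0],[0.0,0,-0.056,0.023,0],[0.0,0,-0.0625,0.027,0],[0.0,0,-0.0665,0.0295,0],[0.0,0,-0.0665,0.0295,0]]]'

```text
clock: 20.45
position: [0.5375, 0.0582, 0.2657]
orientation: [[-0.467, 0.884, -0.001], [0.884, 0.467, -0.0], [0.0, -0.001, -1.0]]
ft_force: [-1.4, 0.1, 1.4]
grip_width: 0.125
grip_force: 30.1
```

```bash
cat >> h.py <<'E'
def look():
    from rig import manip
    for n in ('scene','top'):
        im=manip.grab_frame(n);c=manip.camera_params(n)
        h=cv2.cvtColor(im,cv2.COLOR_RGB2HSV)
        u=proj(c,T(POSE,[(-.07+.13*np.cos(1.047),-.16,.075+.13*np.sin(1.047))]))[0]
        m=cv2.inRange(h,(3,150,90),(13,255,255));k=np.zeros_like(m);cv2.circle(k,(int(u[0]),int(u[1])),18,255,-1);m&=k
        y,x=np.nonzero(m);print(n,"sleeve px",len(x),x.mean() if len(x) else 0,y.mean() if len(x) else 0,"expect",u.round(1))
E
python3 -c "
from h import *
st();look()"
```

```text
t 20.45 tcp_t [-0.0305 -0.0007  0.2657] yaw tool y rel -0.0 q [-0.16  0.52 -0.06  1.77  0.04  0.86  0.25] F [-1.4  0.1  1.4] grip 0.011 30.1
scene sleeve px 68 319.7352941176471 235.80882352941177 expect [320.1 235.8]
top sleeve px 22 341.59090909090907 207.27272727272728 expect [341.4 205.5]
```

Call:
carry_out --deltas '[[[0.0,0,-0.003,0.002,0],[0.0,0,-0.006,0.004,0],[0.0,0,-0.008,0.0055,0],[0.0,0,-0.01,0.0067,0],[0.0,0,-0.012,0.008,0],[0.0,0,-0.012,0.008,0]]]'

```text
clock: 21.3
position: [0.5277, 0.0531, 0.258]
orientation: [[-0.468, 0.884, 0.001], [0.884, 0.468, 0.0], [0.0, 0.001, -1.0]]
ft_force: [-0.5, -0.2, 0.9]
grip_width: 0.122
grip_force: 30.1
```

```bash
python3 -c "
from h import *
st();look()"
```

```text
t 21.3 tcp_t [-0.0416 -0.0007  0.258 ] yaw tool y rel 0.0 q [-0.15  0.51 -0.06  1.81  0.04  0.82  0.26] F [-0.5 -0.2  0.9] grip 0.0108 30.1
scene sleeve px 67 319.7164179104478 235.8955223880597 expect [320.1 235.8]
top sleeve px 10 342.1 208.8 expect [341.4 205.5]
```

Call:
carry_out --deltas '[[[0.0,0,-0.001,0.001,0],[0.0,0,-0.002,0.002,0],[0.0,0,-0.003,0.003,0],[0.0,0,-0.004,0.004,0],[0.0,0,-0.004,0.004,0]]]'

```text
clock: 22.02
position: [0.5257, 0.052, 0.2559]
orientation: [[-0.468, 0.884, 0.005], [0.884, 0.468, 0.002], [-0.001, 0.005, -1.0]]
ft_force: [-1.1, 1.5, 12.1]
grip_width: 0.121
grip_force: 30.2
```

```bash
python3 -c "
from h import *
st();look()"
```

```text
t 22.02 tcp_t [-0.0439 -0.0007  0.2559] yaw tool y rel 0.0 q [-0.15  0.51 -0.06  1.82  0.04  0.81  0.26] F [-1.1  1.5 12.1] grip 0.0107 30.2
scene sleeve px 71 319.14084507042253 235.69014084507043 expect [320.1 235.8]
top sleeve px 7 342.14285714285717 209.28571428571428 expect [341.4 205.5]
```

The contact force is 12 N at about 0.845 rad, so the hood rests in the socket. Release and go straight up.

Call:
carry_out --deltas '[[[0.0,0,0,0,0],[0.034,0,0,0,0],[0.034,0,0,0,0],[0.034,0,0,0,0],[0.034,0,0,-0.02,0],[0.034,0,0,-0.05,0],[0.034,0,0,-0.1,0],[0.034,0,-0.05,-0.12,0],[0.034,0,-0.08,-0.12,0],[0.034,0,-0.08,-0.12,0]]]'

```text
clock: 23.38
position: [0.4517, 0.0123, 0.3743]
orientation: [[-0.466, 0.885, -0.0], [0.885, 0.466, -0.001], [-0.0, -0.001, -1.0]]
ft_force: [1.4, -0.5, -0.4]
grip_width: 0.387
grip_force: 0.0
```

```bash
python3 -c "
from h import *
st();look()
from rig import manip
im=manip.grab_frame('scene')[:,:,::-1].copy();c=manip.camera_params('scene')
a=.85;hx=lambda x,y,z:(.1+x*np.cos(a)+z*np.sin(a),y,.095-x*np.sin(a)+z*np.cos(a))
A=cv2.resize(im[140:300,240:400],(640,600),interpolation=cv2.INTER_CUBIC)
for q in [hx(-.242,-.055,.023),hx(-.242,.055,.023),hx(-.2,-.125,.046),hx(-.2,.125,.046),hx(-.15,-.16,.015),(-.07+.165*.5,-.16,.075+.165*.866)]:
    u=(proj(c,T(POSE,[q]))[0]-[240,140]+.5)*[4,3.75];cv2.circle(A,(int(u[0]),int(u[1])),5,(255,0,255),1)
cv2.imwrite('pics/s9.png',A)"
```

```text
t 23.38 tcp_t [-0.1278 -0.0012  0.3743] yaw tool y rel -0.1 q [-0.09  0.27 -0.06  1.82  0.02  1.05  0.33] F [ 1.4 -0.5 -0.4] grip 0.0341 0.0
scene sleeve px 68 319.19117647058823 235.73529411764707 expect [320.1 235.8]
top sleeve px 7 342.14285714285717 209.28571428571428 expect [341.4 205.5]
```

View pics/s9.png

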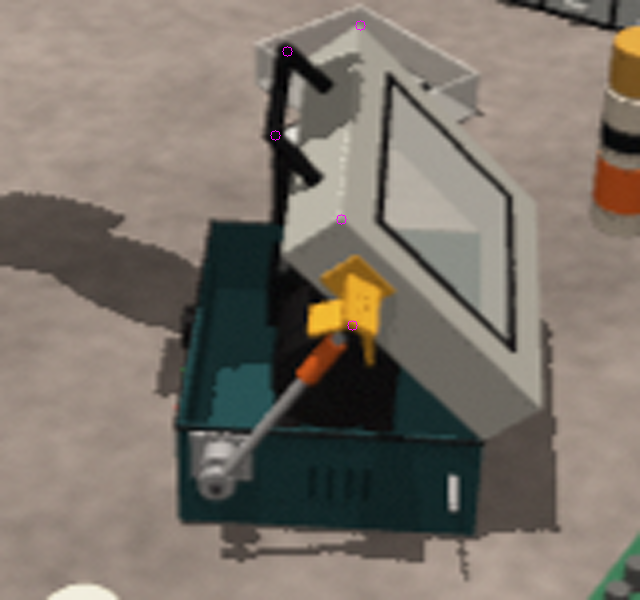

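The last picture shows the hood standing at the predicted 0.85 rad, with the handle ends at (287,51) and (275,135). The ball is in the yellow keeper at (352,325) and the gripper is clear. I'll hand it in.

```bash
python3 -c "
from rig import manip
print(manip.sign_off())"
```

```text
the job is handed in; nothing more can be done
None
```

The job is handed in: the last picture shows the hood at about 0.85 rad on the prop rod with its ball in the yellow socket, and the gripper clear. The hand-in gave no verdict, so I don't know how it was judged.

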